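# Lock the tube carousel at its loading slot

## Task

Lock the tube carousel at its loading position: with the fingertips, push the carousel round (the black finger post is there for that) until the green-marked slot in its rim faces the locking bar (the red slot is for transport only). Then push the bar's orange tab fully home, so that the bar sits in the green slot. Push only, without pinching the post or the tab, keep off the blood tubes and their dark holder, and leave the unit and the things around it where they stand.

Things in the scene. Friction and masses are not known exactly. Their poses are not given: they have to be found in the camera images.
- sampler: whole carousel unit, 4.5 kg, free-standing on rubber feet: light grey round base 216 mm across with a 68 mm wide arm to the bar side. Origin on the bench under the turning axis; -y points along the arm (robot's right, turned up to 0.4 rad), reaching 205 mm; the bar goes in along +y. Base top 34 mm high, arm 38 mm, aluminium bar guide 54 mm (screw heads 56), 113 to 140 mm from the axis
- carousel (a joint): angle (rad) of the aluminium locking disc, growing anticlockwise from above; 0 = green slot exactly at the bar. No stops; friction about 0.12 N m (1.4 N at the post), so it stays where left. Starts between 0.6 and 1.9: a clockwise push on the post brings the green slot to the bar. Disc radius 100 mm, 10 mm thick, top face 48 mm above the bench
- lock_bar (a joint): travel (m) of the bar towards the axis: 0 = drawn out, 0.031 = fully home (tab 1 mm from the guide). Steel, 12 mm wide, nose tapered to 6 mm; friction about 2.5 N, stays where left. The rim stops it at about 0.006 unless a slot faces it. Slots are 16 mm wide, 28 mm deep, flared to 26 mm at the mouth, so the taper draws the disc in over the last 5 degrees
- finger_post (a point): centre of the top of the black upright finger post on the disc: 14 mm across (foot collar 20 mm), from the disc (48 mm) to 88 mm above the bench, 86 mm from the turning axis, opposite the green slot
- green_slot (a point): middle of the mouth of the green-marked loading slot, on the disc's rim, 100 mm from the axis, 43 mm above the bench
- red_slot (a point): middle of the mouth of the red-marked transport slot, on the disc's rim, 100 mm from the axis, 222.5 degrees anticlockwise from the green one
- bar_gate (a point): point on the bar's centre line where the disc's rim passes it, 100 mm from the axis, 43 mm above the bench, fixed to the unit; the bar's nose waits 6 mm outside it. The bar is home in the green slot when green_slot lies here and the bar is fully in
- push_tab (a point): point on the outer face (looking away from the axis) of the orange upright tab at the bar's outer end, 80 mm above the bench; the tab is 40 mm wide, 9 mm thick, from 40 to 92 mm above the bench; this face is 180 mm from the axis when drawn out, 149 mm when home
- post_cw: half of the finger post on its clockwise side (seen from above); origin on the bench plane under the post's axis. Only used to tell a pinch: both halves pressed at once
- post_ccw: the other half of the finger post, on its anticlockwise side: a clockwise push presses this half
- tab_outer: outer half (away from the axis) of the orange tab's thickness, the half that an inward push presses; moves with the bar; its origin is not on the tab but on the unit's axis, shifted with the bar
- tab_inner: inner half of the tab's thickness, looking to the axis; origin likewise
- tube_insert: dark round tube holder, 110 mm across, top 64 mm above the bench, turning with the disc, with eight bores on a 37 mm radius and five stoppered blood tubes standing up to 95 mm above the bench. Origin on the turning axis. Not to be touched
- specimen_cup: loose specimen cup with red lid, 50 mm across, 59 mm high; origin at the centre of its underside
- blue_bottle: loose white reagent bottle with blue cap, 44 mm across, 98 mm high; origin at the centre of its underside
- saline_bottle: loose large white bottle with white cap, 64 mm across, 150 mm high; origin at the centre of its underside

How it is judged:
At the end, for the whole second after the job is handed in: The bar is fully home (within 2.5 mm of its stop) in the green slot (slot mouth within 6 mm of the bar's centre line), the carousel is at rest, and the unit stands within 20 mm of where it was (value of joint lock_bar above 0.0285 m and horizontal distance between green_slot and bar_gate below 0.006 m and velocity of joint carousel between -0.05 and 0.05 rad/s and distance of sampler from where it was at the start of the episode below 0.02 m and linear speed of sampler below 0.01 m/s); the robot touches nothing.
It fails at once if the bar is pushed into the red transport slot (value of joint lock_bar above 0.014 m and horizontal distance between red_slot and bar_gate below 0.015 m).
It fails at once if the finger post or the tab is pinched (pressed on both sides at once) ((contact force between the fingers and post_cw above 1.5 N and contact force between the fingers and post_ccw above 1.5 N) or (contact force between the fingers and tab_outer above 1.5 N and contact force between the fingers and tab_inner above 1.5 N)).
It fails at once if the robot touches the tubes or their holder (contact force between any of the fingers, the arm and tube_insert above 1 N).
It fails at once if the carousel unit is shoved or lifted more than 20 mm, or tipped (distance of sampler from where it was at the start of the episode above 0.02 m or angle between sampler's own z axis and vertical above 0.1 rad).
It fails at once if a bystander is moved more than 20 mm, lifted or knocked over (distance of any of specimen_cup, blue_bottle, saline_bottle from where it was at the start of the episode above 0.02 m or angle between any of specimen_cup, blue_bottle, saline_bottle's own z axis and vertical above 0.4 rad).
It also fails if it takes over 42 s, if anything falls off the work surface, if the arm or the gripper's body presses on something with over 40 N, if the wrist force passes 120 N, or if a joint passes its speed limit or range.

## Robot

A 6-joint arm with a two-finger parallel gripper is mounted at the origin on the work surface; the furniture and walls round the work are solid. World frame = base frame: x ahead of the robot, y to its left, z up, the work surface at z = 0. Lengths are in m, angles in rad, forces in N, time in s.
With the tool pointing down it reaches from about 0.225 to 0.875 m from the base axis. Payload 3.4 kg.
Tool frame: the origin (TCP) lies at the very end of the fingers, on their centre line; the grasp point (between the pads) lies 19 mm behind it; z points along the fingers, y is the direction in which the jaws open and shut (so a half turn about z gives the same grasp; the last joint's range is limited). The gripper opens to 85 mm and grips with 20 to 120 N. Pads are 22 mm wide; open, the fingers measure 114 mm over their backs; the gripper's body (76 mm by 85 mm) begins 54 mm behind the grasp point. The pads swing forward as they close: fully open they stand 13 mm farther back than shut.
Start: joints at [1.002, 0.276, 1.505, -0, 1.361, -0.121], TCP at [0.249, 0.518, 0.231] pointing down, gripper open.
Joint ranges: [-2.89, 2.89], [-0.75, 2.08], [0.22, 2.7], [-1.18, 4.32], [0.11, 2.71], [-2.7, 2.7]. Speed limits (rad/s): [2.57, 2.57, 3.14, 3.14, 3.14, 3.14].

## Interface

Orientations are given as a unit quaternion [w, x, y, z].
In Python, from rig import get_state, get_image, calibration, sign_off gives the robot as it stands. The module is installed in compiled form; this text tells all that it offers.
- The arm moves only by the tool drive_tool, never from a script. Its argument "targets" is one flat list of numbers, 7 for each row, row after row: the turn, a rotation vector about the tool's x, y, z in degrees, then the shift along the tool's x, y, z in mm, then the opening, from 0 (shut) to 1 (fully open). In form: [wx, wy, wz, tx, ty, tz, fingers, wx, wy, wz, tx, ty, tz, fingers, ...]. A call has 1 to 12 rows; each row shifts and turns the commanded pose from where the row before left it, along the tool's axes as they then stand; what a row does not reach is not made up. A row lasts 1/8 s, in which the tool goes at most 62.5 mm and 10.7 degrees, less where a joint would pass 70% of its speed; a pose out of reach is approached as far as the arm can. A call is refused whole if a number of a shift passes 62.5 or a number of a turn 10.7, either way. A call with a gripper value outside its range is refused whole. The fingers move at their own pace and stop on an object; "grip_force" is the grip in N (left out, the last holds). Time passes only in rows, so rows that do not move let the fingers close. It gives the time, the measured TCP pose, the force and the opening at its end, in the units of the state.
- get_state(): the state, without advancing time (a new reading comes with each control period).
- get_image(name): name is "side" or "top"; returns the picture (420x560x3 uint8, red, green, blue); there is no depth.
- calibration(name): a dict with "mtx" (3x3 intrinsics, pixels), "world_to_cam" (4x4, takes a point from world to camera coordinates). Camera axes: x right, y down, z forward; pixel columns grow to the right and rows downward; lengths in m; the calibration is good to about 2 mm. A picture is of the moment at which its call begins. calibration takes no time and is no camera call.
- sign_off(): hands the job in, once; it reports no verdict.
The state is a dict: "clock": time; "qpos": joint angles; "qd": joint speeds; "effort": joint torques, N m; "position": TCP position; "ee_rot": TCP orientation; "contact_force": force on the tool from outside, world axes, zero at the start; "moment": the same for the moment, N m; "width": finger opening in m.
Only numpy, scipy, OpenCV 4.12 (cv2) and the standard library are available. Lean on these libraries where they do the work, as an engineer would, in place of code of your own. Each camera call takes 0.05 s, during which the arm holds its last target.

## Working session

There is one attempt and no reset: what is moved stays moved. The work goes in short steps, Python scripts to look and compute and a tool call to move; the robot and the scene stay as the last step left them, time stands still between calls to the robot, and variables do not carry over. Pictures are saved under pics/ and viewed, and the job is handed in when it is done.

Besides the shell and the picture viewer there is one more tool, called as name(argument=value, ...) on one line, values as JSON. drive_tool: Moves the arm, as the interface text tells. Its arguments: {"type":"object","properties":{"targets":{"type":"array"},"grip_force":{"type":"number"}},"required":["targets"]}

```bash
mkdir -p pics
python3 - <<'E'
from rig import *
import cv2,numpy as np
for n in("top","side"):
    cv2.imwrite(f"pics/{n}0.png",get_image(n)[:,:,::-1]); c=calibration(n); print(n,np.round(c["mtx"],1).tolist(),np.round(c["world_to_cam"],4).tolist())
s=get_state()
for k in s: print(k,np.round(s[k],3))
E
```

```text
top [[485.7, 0.0, 279.7], [0.0, 485.7, 205.5], [0.0, 0.0, 1.0]] [[0.0244, -0.9993, 0.0282, -0.148], [-0.9848, -0.0289, -0.1713, 0.5348], [0.1719, -0.0236, -0.9848, 1.1912], [0.0, 0.0, 0.0, 1.0]]
side [[499.5, 0.0, 293.5], [0.0, 499.5, 210.3], [0.0, 0.0, 1.0]] [[0.997, -0.0743, 0.021, -0.5489], [-0.0171, -0.4779, -0.8783, 0.0467], [0.0752, 0.8753, -0.4777, 1.3828], [0.0, 0.0, 0.0, 1.0]]
clock 0.1
qpos [ 1.002  0.277  1.506 -0.     1.361 -0.121]
qd [ 0.002 -0.002 -0.005 -0.001 -0.001  0.001]
effort [ 1.000e-03 -4.177e+01 -2.464e+01 -0.000e+00  6.000e-03 -0.000e+00]
position [0.249 0.518 0.231]
ee_rot [-0.     0.222  0.975 -0.001]
contact_force [-0.429 -0.53  -0.675]
moment [ 0.019 -0.053 -0.02 ]
width 0.086
```

View pics/top0.png

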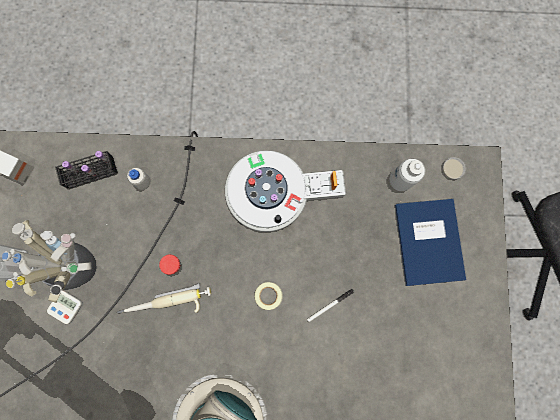

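View pics/side0.png

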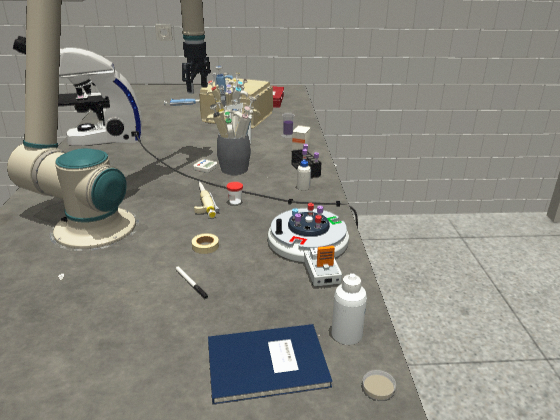

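```bash
cat > h.py <<'E'
from rig import *
import cv2,numpy as np
def ray(n,u,v,z):
    c=calibration(n);T=np.array(c["world_to_cam"]);R=T[:3,:3];o=-R.T@T[:3,3]
    d=R.T@np.linalg.inv(c["mtx"])@[u,v,1]
    return o+d*(z-o[2])/d[2]
def proj(n,p):
    c=calibration(n);T=np.array(c["world_to_cam"]);q=c["mtx"]@(T[:3,:3]@np.array(p)+T[:3,3]);return q[:2]/q[2]
def cent(m,box):
    x0,y0,x1,y1=box;k=np.zeros_like(m);k[y0:y1,x0:x1]=m[y0:y1,x0:x1]
    n,l,s,c=cv2.connectedComponentsWithStats(k.astype(np.uint8))
    return [(int(s[i,4]),s[i,:4].tolist(),np.round(c[i],1).tolist()) for i in range(1,n) if s[i,4]>5]
def crop(n,box,name,f=5):
    im=cv2.imread(n);x0,y0,x1,y1=box
    cv2.imwrite(name,cv2.resize(im[y0:y1,x0:x1],None,fx=f,fy=f,interpolation=cv2.INTER_CUBIC))
E
python3 - <<'E'
from h import *
crop("pics/top0.png",(215,140,355,240),"pics/topc.png",5)
crop("pics/side0.png",(255,190,375,290),"pics/sidec.png",6)
for n,box in(("top",(215,140,355,240)),("side",(255,190,375,290))):
    im=cv2.imread(f"pics/{n}0.png");h=cv2.cvtColor(im,cv2.COLOR_BGR2HSV);H,S,V=cv2.split(h)
    print(n,"org",cent((H>8)&(H<20)&(S>150)&(V>120),box))
    print("grn",cent((H>50)&(H<85)&(S>100),box))
    print("red",cent(((H<5)|(H>174))&(S>120)&(V>100),box))
    print("blk",cent((V<45),box))
E
```

```text
top org [(9, [332, 173, 2, 9], [332.9, 177.0]), (8, [334, 182, 4, 4], [335.5, 184.0])]
grn [(78, [248, 154, 16, 14], [256.2, 161.6])]
red [(29, [276, 174, 6, 6], [278.7, 176.7]), (35, [248, 178, 7, 7], [251.5, 180.9]), (82, [285, 194, 16, 17], [291.5, 201.3])]
blk [(53, [249, 199, 35, 10], [265.8, 205.2]), (6, [260, 202, 5, 2], [261.8, 202.5]), (24, [275, 217, 6, 6], [277.5, 220.0])]
side org [(238, [317, 246, 18, 21], [325.0, 255.8])]
grn [(50, [327, 216, 15, 8], [332.8, 220.1])]
red [(38, [308, 203, 6, 7], [310.4, 205.9]), (46, [315, 215, 7, 8], [317.7, 218.6]), (58, [290, 236, 17, 9], [298.1, 239.3])]
blk [(18, [288, 199, 5, 5], [289.7, 200.8]), (17, [336, 201, 4, 5], [337.8, 203.0]), (19, [353, 209, 5, 16], [355.6, 217.0]), (62, [276, 219, 6, 15], [278.5, 226.4]), (7, [321, 221, 5, 2], [322.9, 221.4]), (11, [305, 226, 5, 3], [306.8, 227.0]), (21, [325, 279, 7, 3], [328.0, 280.0])]
```

View pics/topc.png

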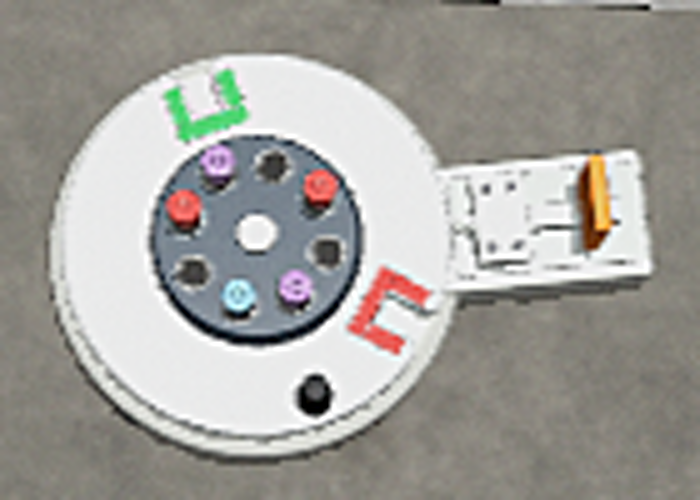

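View pics/sidec.png

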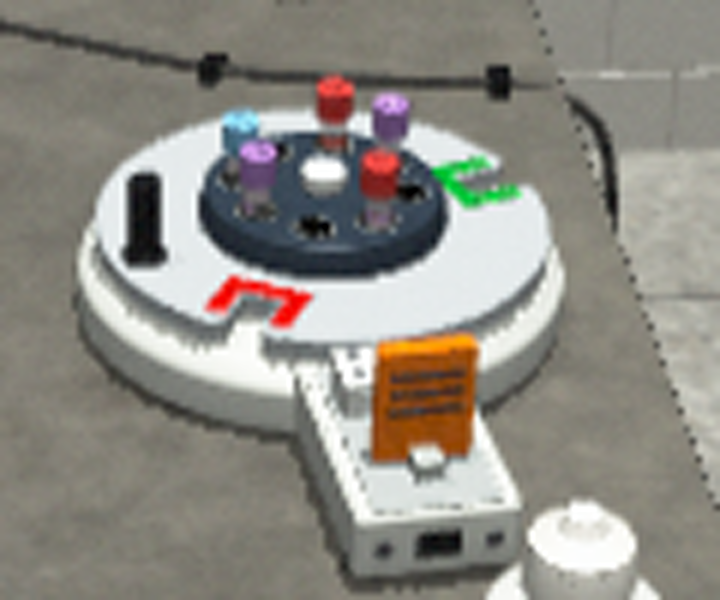

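Run:
```python
from h import *
r=lambda n,u,v,z:np.round(ray(n,u,v,z)[:2],4)
print("insert ctr",r("top",266.3,187.2,.064), r("side",255+322/6,190+192/6,.064))
print("hub?",r("top",266.2,186.6,.07),r("side",255+323/6,190+175/6,.07))
print("post",r("top",278,216.6,.088),r("side",255+144/6,190+176/6,.088))
print("tab top ctr",r("top",215+597/5,140+175/5,.092),"tab ends",r("top",215+598/5,140+157/5,.092),r("top",215+597/5,140+198/5,.092))
# side: tab outer face corners: top (377,350),(476,342), bottom (374,458)
print("tab side top outer edge",r("side",255+377/6,190+349/6,.092),r("side",255+476/6,190+341/6,.092))
print("green",r("top",256.2,161.6,.048),"red",r("top",291.5,201.3,.048))
print("arm end corners top",r("top",215+636/5,140+150/5,.038),r("top",215+650/5,140+265/5,.038))
print("arm end side",r("side",255+355/6,190+525/6,.038),r("side",255+519/6,190+495/6,.038))
for nm,t,s,z in(("cup",(169.5,264),(234.5,187),.059),("blue",(134,173),(304,167),.098),("sal",(414,166),(350,283),.15)):
  print(nm,r("top",*t,z),r("side",*s,z))
```

```text
insert ctr [ 0.5818 -0.098 ] [ 0.5811 -0.1047]
hub? [ 0.582  -0.0978] [ 0.5817 -0.1003]
post [ 0.5037 -0.1291] [ 0.5021 -0.1299]
tab top ctr [ 0.6121 -0.2671] tab ends [ 0.6213 -0.2675] [ 0.6003 -0.2671]
tab side top outer edge [ 0.584  -0.2737] [ 0.6227 -0.2696]
green [ 0.6521 -0.0699] red [ 0.5503 -0.1634]
arm end corners top [ 0.6393 -0.2949] [ 0.5781 -0.3024]
arm end side [ 0.5735 -0.3121] [ 0.6389 -0.2957]
cup [0.3825 0.1344] [0.3818 0.1209]
blue [0.6003 0.2273] [0.5937 0.1744]
sal [ 0.626  -0.4499] [ 0.6172 -0.4844]
```

drive_tool(targets=[0, 0, 0, 0, 0, -50, 0, 0, 0, 0, 0, 0, -50, 0, 0, 0, 0, -40, -36, -10, 0, 0, 0, 0, -40, -36, 0, 0, 0, 0, 0, -40, -36, 0, 0, 0, 0, 0, -40, -36, 0, 0, 0, 0, 0, -40, -36, 0, 0, 0, 0, 0, -40, -36, 0, 0, 0, 0, 0, -40, -36, 0, 0, 0, 0, 0, -40, -36, 0, 0, 0, 0, 0, -40, -36, 0, 0, 0, 0, 0, -40, -36, 0, 0], grip_force=20)

```text
clock: 1.6
position: [0.4539, 0.019, 0.3411]
ee_rot: [-0.0, 0.222, 0.975, 0.0]
contact_force: [0.4, 0.7, 1.0]
width: -0.0003
```

```bash
cat >> h.py <<'E'
from scipy.spatial.transform import Rotation as Ro
def delta(t,psi):
    s=get_state();q=s["ee_rot"];R=Ro.from_quat([q[1],q[2],q[3],q[0]]).as_matrix()
    a=np.radians(psi);y=[np.cos(a),np.sin(a),0];z=[0,0,-1];x=np.cross(y,z)
    D=Ro.from_matrix(R.T@np.column_stack([x,y,z])).as_rotvec(degrees=True)
    print("clk",s["clock"],"pos",np.round(s["position"],4),"psi",round(np.degrees(np.arctan2(R[1,1],R[0,1])),2),"w",round(s["width"],4),"F",np.round(s["contact_force"],1),"q6",round(s["qpos"][5],2))
    print("turn",np.round(D,1),"shift mm",np.round(R.T@(np.array(t)-s["position"])*1000,1))
E
python3 - <<'E'
from h import *
delta([.524,-.164,.12],48)
im=get_image("top")[:,:,::-1].copy();cv2.imwrite("pics/t1.png",im)
# disc/insert edge fits: dark insert contour
h=cv2.cvtColor(im,cv2.COLOR_BGR2HSV)
E
```

```text
clk 1.6 pos [0.4539 0.019  0.3411] psi 64.33 w -0.0003 F [0.4 0.7 1. ] q6 -1.23
turn [ 0.  -0.  16.3] shift mm [-142.6 -134.6  221. ]
```

View pics/t1.png

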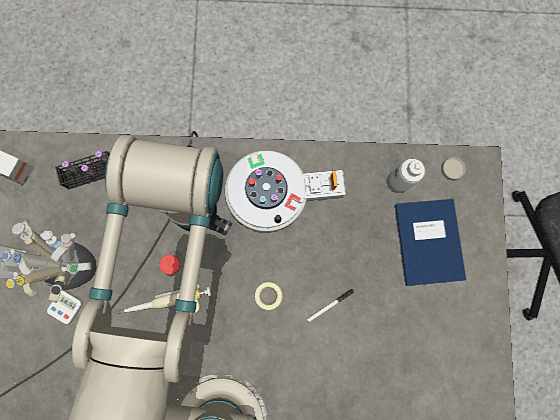

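drive_tool(targets=[0, 0, 5.3, -36, -34, 0, 0, 0, 0, 5.5, -38, -30, 20, 0, 0, 0, 5.5, -36, -28, 50, 0, 0, 0, 0, -26, -22, 50, 0, 0, 0, 0, 0, 0, 50, 0, 0, 0, 0, 0, 0, 0, 0])

```text
clock: 2.4
position: [0.5012, -0.1439, 0.1712]
ee_rot: [-0.005, 0.358, 0.934, 0.0]
contact_force: [0.2, 1.2, 0.0]
width: -0.0003
```

Run:
```python
from h import *
delta([.524,-.164,.12],48)
for n,c0 in(("top",(266,188)),("side",(309,222))):
    im=cv2.imread(f"pics/{n}0.png");h=cv2.cvtColor(im,cv2.COLOR_BGR2HSV);H,S,V=cv2.split(h)
    w=((V>150)&(S<60)).astype(np.uint8)
    x=np.zeros_like(w);x[140:260,215:365]=w[140:260,215:365]
    # outer radial scan of disc/base? use dark insert: first white from centre outward
    pts=[]
    for a in np.arange(0,360,6):
        for r in range(60,5,-1):
            u=c0[0]+r*np.cos(np.radians(a));v=c0[1]+r*np.sin(np.radians(a))
            hh,ss,vv=h[int(round(v)),int(round(u))]
            if 95<hh<125 and ss>60 and vv<130: pts.append((u,v));break
    pts=np.array(pts)
    P=np.array([ray(n,u,v,.064)[:2] for u,v in pts])
    c=np.median(P,0)
    for _ in range(6):
        d=np.hypot(*(P-c).T);k=abs(d-.0545)<.007
        A=np.c_[2*P[k],np.ones(k.sum())];s=np.linalg.lstsq(A,(P[k]**2).sum(1),rcond=None)[0];c=s[:2]
    print(n,"ctr",c,"R",np.sqrt(s[2]+c@c),k.sum())
cv2.imwrite("pics/t2.png",get_image("top")[:,:,::-1]);cv2.imwrite("pics/s2.png",get_image("side")[:,:,::-1])
crop("pics/t2.png",(215,140,355,240),"pics/t2c.png",5)
crop("pics/s2.png",(225,130,375,290),"pics/s2c.png",3.7)
```

```text
clk 2.4 pos [ 0.5012 -0.1439  0.1712] psi 47.99 w -0.0003 F [0.2 1.2 0. ] q6 -1.25
turn [-0.2 -0.6 -0. ] shift mm [-30.9   0.5  50.9]
top ctr [ 0.58166704 -0.09687417] R 0.05227649770219922 39
side ctr [ 0.57897181 -0.1112474 ] R 0.056131437008775036 44
```

View pics/t2c.png

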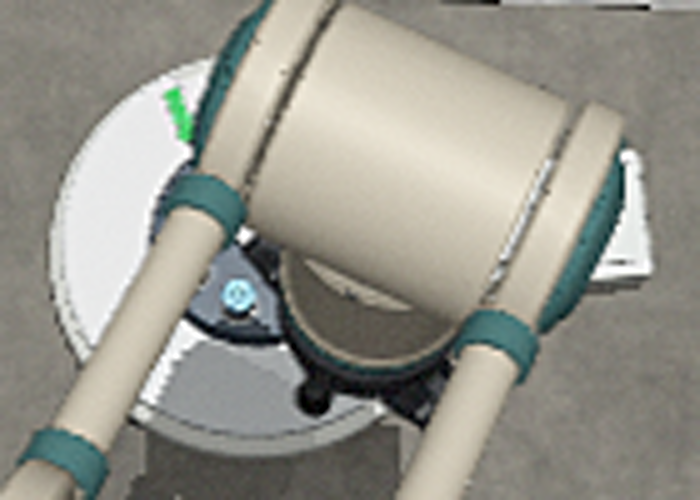

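View pics/s2c.png

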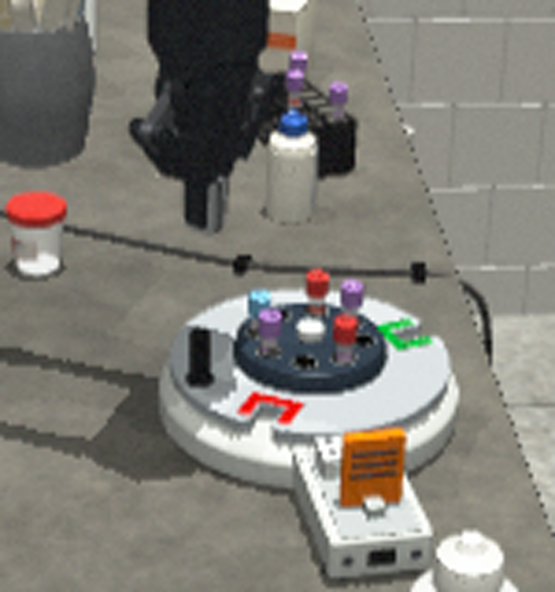

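drive_tool(targets=[-0.2, -0.6, 0, -30, 0, 10, 0, 0, 0, 0, 0, 0, 40, 0, 0, 0, 0, 0, 0, 30, 0, 0, 0, 0, 0, 0, 29, 0, 0, 0, 0, 0, 0, 0, 0])

```text
clock: 3.12
position: [0.5285, -0.1652, 0.0669]
ee_rot: [0.006, 0.358, 0.934, -0.0]
contact_force: [-0.8, 0.5, -0.1]
width: 0.0001
```

Run:
```python
from h import *
delta([.5242,-.1624,.062],48)
cv2.imwrite("pics/s3.png",get_image("side")[:,:,::-1])
crop("pics/s3.png",(225,130,375,290),"pics/s3c.png",3.7)
```

```text
clk 3.125 pos [ 0.5285 -0.1652  0.0669] psi 48.1 w 0.0001 F [-0.8  0.5 -0.1] q6 -1.27
turn [0.2 0.6 0.1] shift mm [ 5.1 -0.7  4.8]
```

View pics/s3c.png

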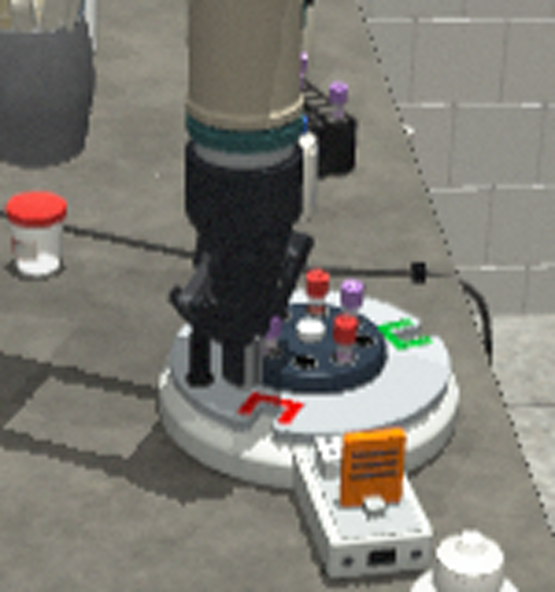

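drive_tool(targets=[0.2, 0.6, 0, 0, 0, 0, 0, 0, 0, 5, 7.5, 0.3, 0, 0, 0, 0, 5, 7.5, 0.3, 0, 0, 0, 0, 5, 7.5, 0.3, 0, 0, 0, 0, 5, 7.5, 0.3, 0, 0, 0, 0, 5, 7.5, 0.3, 0, 0, 0, 0, 5, 7.5, 0.3, 0, 0])

```text
clock: 4.05
position: [0.5049, -0.1294, 0.0682]
ee_rot: [0.002, 0.588, 0.809, -0.0]
contact_force: [-0.4, -2.2, 0.6]
width: -0.0004
```

Run:
```python
from h import *
f=np.radians(198);C=np.array([.5817,-.0985])
t=C+.086*np.array([np.cos(f),np.sin(f)])
delta([*t,.062],18)
cv2.imwrite("pics/s4.png",get_image("side")[:,:,::-1])
crop("pics/s4.png",(225,130,375,290),"pics/s4c.png",3.7)
```

```text
clk 4.05 pos [ 0.5049 -0.1294  0.0682] psi 17.92 w -0.0004 F [-0.4 -2.2  0.6] q6 -0.7
turn [ 0.1  0.2 -0.1] shift mm [ 5.7 -3.4  6.2]
```

View pics/s4c.png

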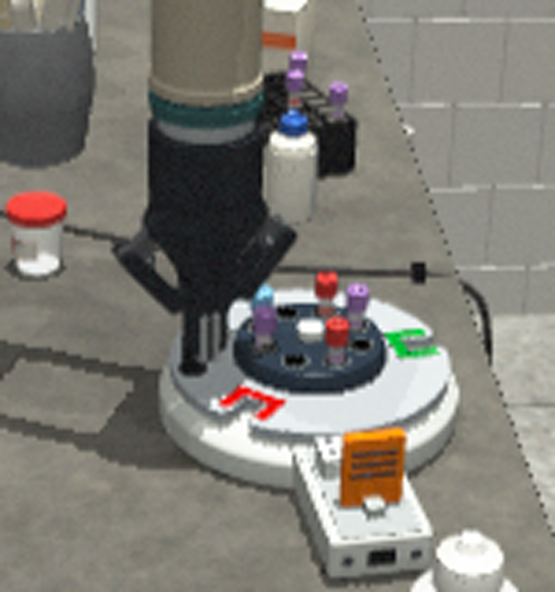

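drive_tool(targets=[0, 0, 5, 8.5, -0.3, 1, 0, 0, 0, 5, 8.5, -0.3, 1, 0, 0, 0, 5, 8.5, -0.3, 1, 0, 0, 0, 5, 7.5, -0.3, 1, 0, 0, 0, 5, 7.5, -0.3, 0, 0, 0, 0, 5, 7.5, 0.3, 0, 0, 0, 0, 5, 7.5, 0.3, 0, 0, 0, 0, 5, 7.5, 0.3, 0, 0, 0, 0, 5, 7.5, 0.3, 0, 0, 0, 0, 5, 7.5, 0.3, 0, 0])

```text
clock: 5.35
position: [0.5097, -0.0542, 0.0639]
ee_rot: [0.001, 0.875, 0.485, 0.001]
contact_force: [-0.7, -2.2, 2.4]
width: -0.0003
```

Run:
```python
from h import *
f=np.radians(148);C=np.array([.5817,-.0985])
t=C+.086*np.array([np.cos(f),np.sin(f)])
delta([*t,.064],-32)
cv2.imwrite("pics/s5.png",get_image("side")[:,:,::-1])
crop("pics/s5.png",(225,130,375,290),"pics/s5c.png",3.7)
```

```text
clk 5.35 pos [ 0.5097 -0.0542  0.0639] psi -32.02 w -0.0003 F [-0.7 -2.2  2.4] q6 0.32
turn [ 0.2 -0.  -0. ] shift mm [ 0.6 -1.4 -0.1]
```

View pics/s5c.png

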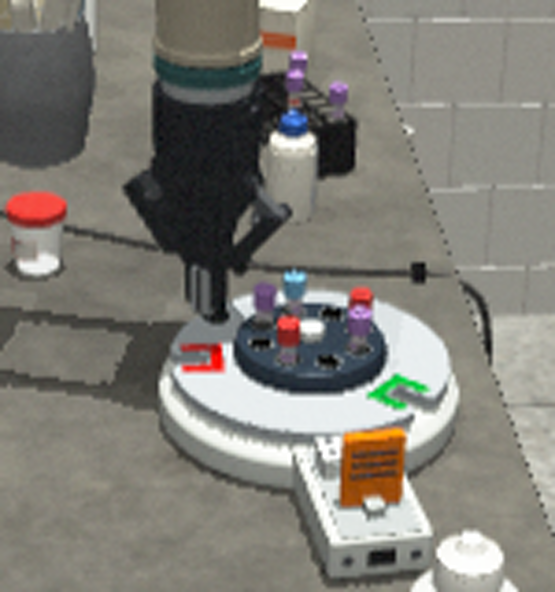

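drive_tool(targets=[0, 0, 4, 6, 0, 0, 0, 0, 0, 4, 6, 0, 0, 0, 0, 0, 4, 6, 0, 0, 0, 0, 0, 4, 6, 0.2, 0, 0, 0, 0, 4, 6, 0.2, 0, 0, 0, 0, 4, 6, 0.2, 0, 0, 0, 0, 4, 6, 0.2, 0, 0, 0, 0, 4, 6, 0.2, 0, 0, 0, 0, 0, 0, 0, 0, 0])

```text
clock: 6.52
position: [0.5443, -0.0217, 0.0632]
ee_rot: [0.0, 0.974, 0.227, 0.001]
contact_force: [-0.1, 0.0, 0.6]
width: 0.0001
```

Run:
```python
from h import *
f=np.radians(116);C=np.array([.5817,-.0985])
t=C+.086*np.array([np.cos(f),np.sin(f)])
delta([*t,.064],-64)
for n in("top","side"): cv2.imwrite(f"pics/{n}6.png",get_image(n)[:,:,::-1])
crop("pics/top6.png",(215,140,355,240),"pics/top6c.png",5)
crop("pics/side6.png",(255,190,375,290),"pics/side6c.png",6)
```

```text
clk 6.525 pos [ 0.5443 -0.0217  0.0632] psi -63.81 w 0.0001 F [-0.1  0.   0.6] q6 0.95
turn [ 0.1 -0.1  0.2] shift mm [-0.  -0.5 -0.8]
```

View pics/top6c.png

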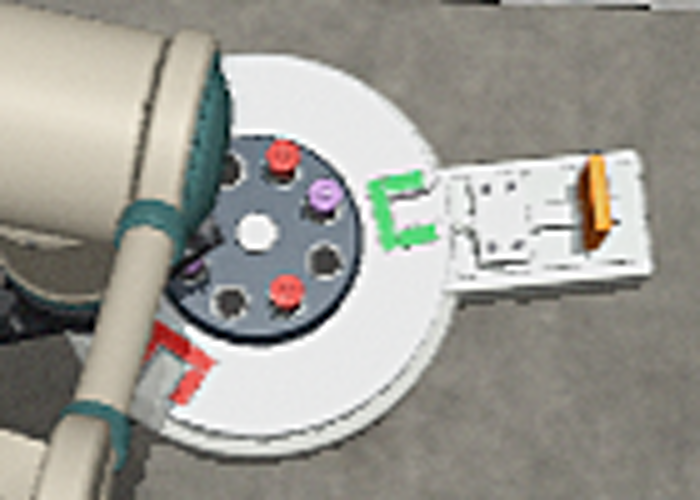

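View pics/side6c.png

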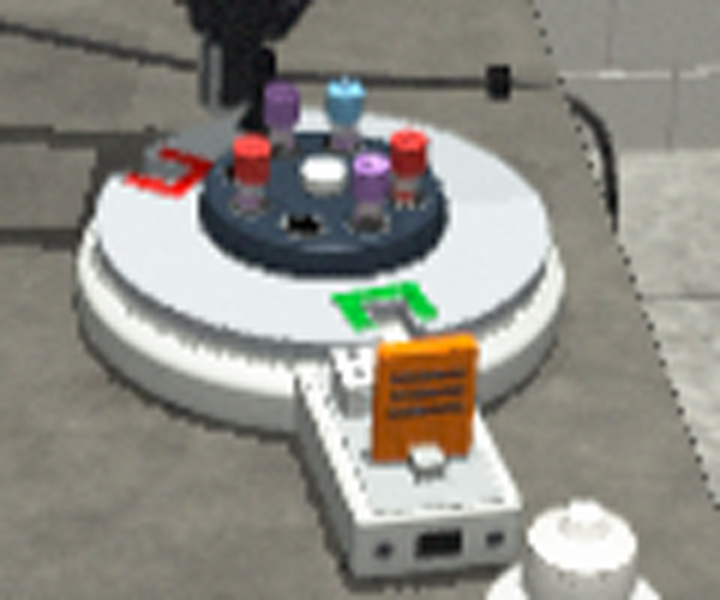

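```bash
python3 - <<'E'
from h import *
C=np.array([.5817,-.0985])
ang=lambda p:(np.degrees(np.arctan2(*(p[:2]-C)[::-1])),np.hypot(*(p[:2]-C)))
im=cv2.imread("pics/top6.png");H,S,V=cv2.split(cv2.cvtColor(im,cv2.COLOR_BGR2HSV))
print([(c[0],ang(ray("top",*c[2],.048))) for c in cent((H>50)&(H<85)&(S>100),(280,160,320,200))])
im=cv2.imread("pics/top0.png");H,S,V=cv2.split(cv2.cvtColor(im,cv2.COLOR_BGR2HSV))
print("start",[(c[0],ang(ray("top",*c[2],.048))) for c in cent((H>50)&(H<85)&(S>100),(215,140,355,200))])
print("start post",ang(ray("top",278,216.6,.088)))
im=cv2.imread("pics/side6.png");H,S,V=cv2.split(cv2.cvtColor(im,cv2.COLOR_BGR2HSV))
print("side",[(c[0],ang(ray("side",*c[2],.048))) for c in cent((H>50)&(H<85)&(S>100),(300,225,340,255))])
print("screws",ang(ray("top",215+500.5/5,140+216/5,.056)))
# arm end corners at z=.038 top
a=ray("top",215+638/5,140+151/5,.038);b=ray("top",215+653/5,140+268/5,.038)
print("armend",ang((a+b)/2),a,b)
# bar: top at z~.049
print("bar visible", ang(ray("top",215+555/5,140+229/5,.049)))
print("guide gate front", ang(ray("top",215+462/5,140+229/5,.049)))
E
python3 - <<'E'
import sys;sys.path.insert(0,'.')
from h import *
crop("pics/top6.png",(280,160,350,205),"pics/top6d.png",11)
E
```

```text
[(79, (np.float64(-74.84192295281454), np.float64(0.07288764740207283)))]
start [(78, (np.float64(22.151187568140276), np.float64(0.07598036217629175)))]
start post (np.float64(-158.60130254178455), np.float64(0.08374722027132797))
side [(63, (np.float64(-75.36275274975979), np.float64(0.07182171320177301)))]
screws (np.float64(-82.63692710967757), np.float64(0.12509959118303496))
armend (np.float64(-82.64971188064821), np.float64(0.20312843609895603)) [ 0.63877733 -0.29598688  0.038     ] [ 0.5765972  -0.30393159  0.038     ]
bar visible (np.float64(-85.65763553370982), np.float64(0.15339846370541396))
guide gate front (np.float64(-84.47652302387537), np.float64(0.10547362481748607))
```

View pics/top6d.png

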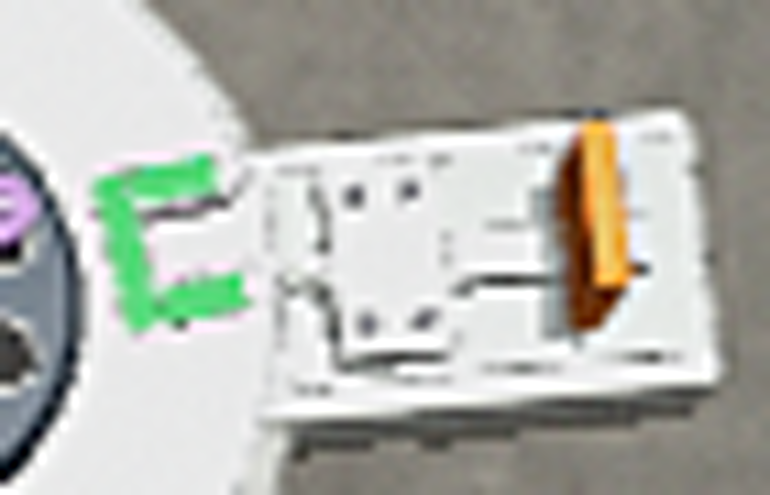

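drive_tool(targets=[0, 0, 2.4, 3.7, -0.2, 0, 0, 0, 0, 2.4, 3.6, 0, 0, 0, 0, 0, 2.4, 3.6, 0, 0, 0, 0, 0, 0, 0, 0, 0, 0, 0, 0, 0, 0, 0, 0, 0])

```text
clock: 7.25
position: [0.553, -0.017, 0.0623]
ee_rot: [-0.0, 0.986, 0.164, 0.0]
contact_force: [0.3, 0.7, 1.0]
width: -0.0001
```

```bash
cat >> h.py <<'E'
C=np.array([.5817,-.0985])
ang=lambda p:(round(np.degrees(np.arctan2(*(p[:2]-C)[::-1])),2),round(np.hypot(*(p[:2]-C)),4))
def green(k):
    for n,b in(("top",(280,160,320,205)),("side",(300,225,340,260))):
        im=np.ascontiguousarray(get_image(n)[:,:,::-1]);cv2.imwrite(f"pics/{n}{k}.png",im)
        H,S,V=cv2.split(cv2.cvtColor(im,cv2.COLOR_BGR2HSV))
        print(n,[(c[0],ang(ray(n,*c[2],.048))) for c in cent((H>50)&(H<85)&(S>100),b)])
    crop(f"pics/top{k}.png",(280,160,350,205),f"pics/top{k}d.png",11)
    crop(f"pics/side{k}.png",(255,190,375,290),f"pics/side{k}c.png",6)
E
python3 - <<'E'
from h import *
f=np.radians(108.8)
delta([*(C+.086*np.array([np.cos(f),np.sin(f)])),.064],-71.2)
green(7)
E
```

```text
clk 7.25 pos [ 0.553  -0.017   0.0623] psi -71.1 w -0.0001 F [0.3 0.7 1. ] q6 1.08
turn [-0.  -0.   0.1] shift mm [ 0.9  0.4 -1.7]
top [(81, (np.float64(-81.18), np.float64(0.0732)))]
side [(59, (np.float64(-82.19), np.float64(0.0722)))]
```

View pics/top7d.png

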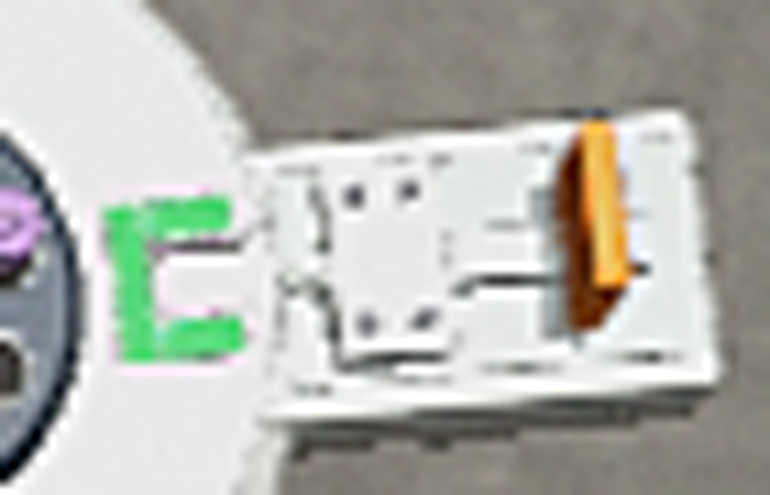

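View pics/side7c.png

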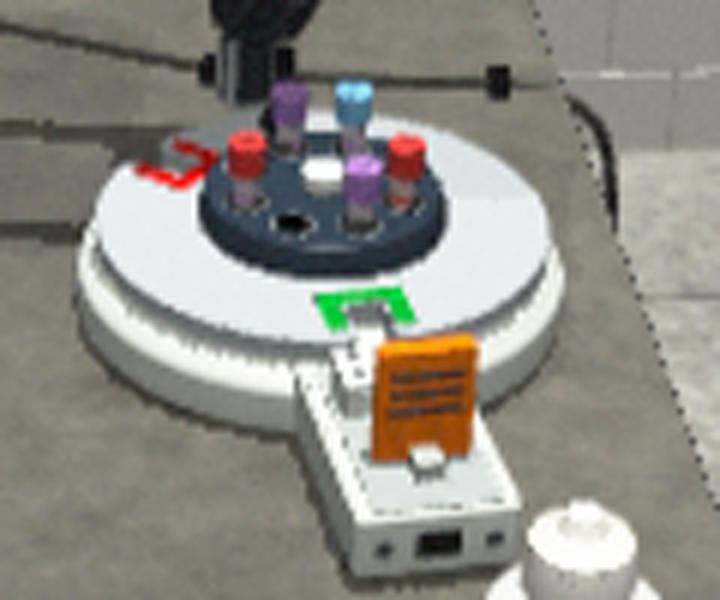

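drive_tool(targets=[0, 0, 0, -10, 0, 0, 0, 0, 0, 0, -15, 0, 0, 0, 0, 0, 0, 0, 0, -40, 0, 0, 0, 0, 0, 0, -50, 0, 0, 0, 0, 0, 0, -50, 0, 0, 0, -10, 0, 0, 0, 0, 0, 0, -10, 0, 0, 0, 0, 0, 0, -10, 0, 0, 0, 0, 0, 0, -10, 0, 0, 0, 0, 0, 0, -10, 0, 0, 0, 0, 0, 0, -10, 0, 0, 0, 0, 0, 0, -10, 0, 0, 0, 0])

```text
clock: 8.85
position: [0.5278, -0.0253, 0.2019]
ee_rot: [-0.0, 0.712, 0.702, -0.0]
contact_force: [-0.0, -0.2, 0.7]
width: -0.0001
```

Run:
```python
from h import *
delta([.610,-.319,.2],7.4)
green(8)
```

```text
clk 8.85 pos [ 0.5278 -0.0253  0.2019] psi -0.84 w -0.0001 F [-0.  -0.2  0.7] q6 -0.16
turn [-0.1 -0.  -8.2] shift mm [-292.5   86.4    1.7]
top [(82, (np.float64(-81.39), np.float64(0.0731)))]
side [(58, (np.float64(-81.99), np.float64(0.0722)))]
```

View pics/side8c.png

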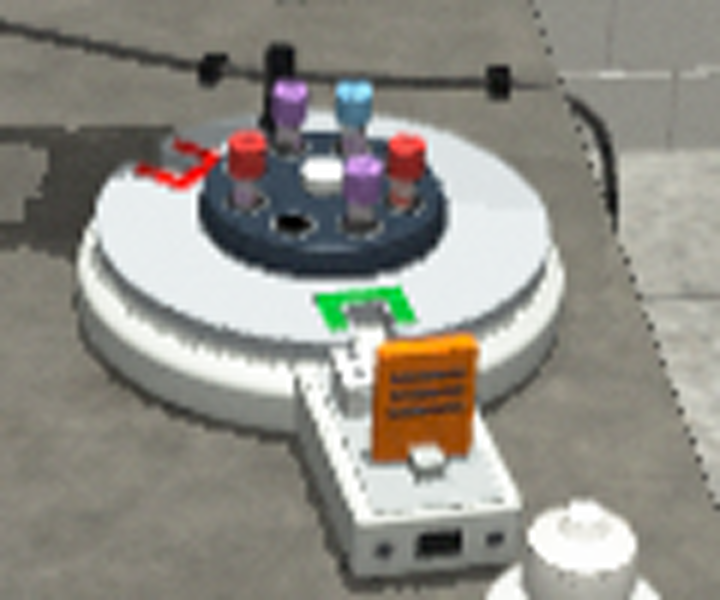

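drive_tool(targets=[0, 0, 0, -40, 14.4, 0, 0, 0, 0, 0, -50, 14.4, 0, 0, 0, 0, 0, -50, 14.4, 0, 0, 0, 0, 0, -50, 14.4, 0, 0, 0, 0, 0, -50, 14.4, 0, 0, 0, 0, -8.2, -52, 14.4, 0, 0, 0, 0, 0, 0, 0, 0, 0, 0, 0, 0, 0, 0, 0, 0])

```text
clock: 9.95
position: [0.6089, -0.3184, 0.2015]
ee_rot: [-0.001, 0.664, 0.748, 0.0]
contact_force: [-0.7, 0.2, -0.9]
width: -0.0
```

Run:
```python
from h import *
delta([.610,-.319,.066],7.4)
cv2.imwrite("pics/s9.png",get_image("side")[:,:,::-1])
crop("pics/s9.png",(225,150,405,350),"pics/s9c.png",3)
```

```text
clk 9.95 pos [ 0.6089 -0.3184  0.2015] psi 6.86 w -0.0 F [-0.7  0.2 -0.9] q6 -0.7
turn [-0.1 -0.1 -0.5] shift mm [ -1.    1.2 135.5]
```

View pics/s9c.png

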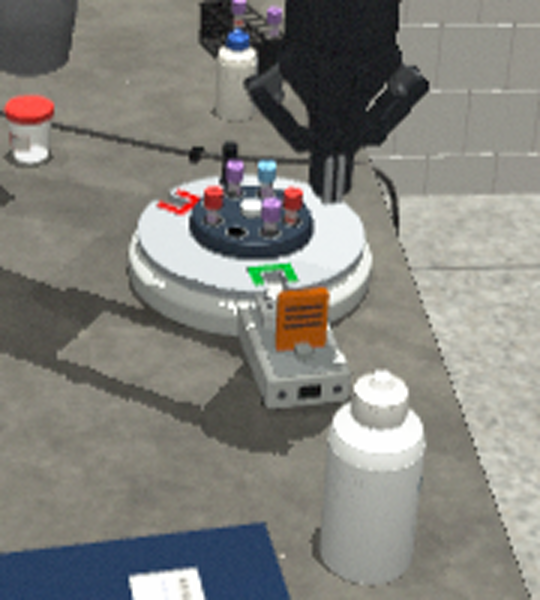

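drive_tool(targets=[0, 0, 0, 0, 0, 40, 0, 0, 0, 0, 0, 0, 40, 0, 0, 0, 0, 0, 0, 30, 0, 0, 0, 0, 0, 0, 24, 0, 0, 0, 0, 0, 0, 0, 0, 0, 0, 0, 0, 0, 0, 0])

```text
clock: 10.75
position: [0.6104, -0.3182, 0.0695]
ee_rot: [0.001, 0.662, 0.749, 0.0]
contact_force: [0.3, -1.1, 0.2]
width: 0.0001
```

Run:
```python
from h import *
delta([.6049,-.277,.066],7.4)
for n in("top","side"): cv2.imwrite(f"pics/{n}10.png",get_image(n)[:,:,::-1])
crop("pics/top10.png",(215,130,425,240),"pics/t10c.png",3.8)
crop("pics/side10.png",(225,150,405,350),"pics/s10c.png",3)
print(ray("side",348,335,0),ray("top",404,187,0))
```

```text
clk 10.75 pos [ 0.6104 -0.3182  0.0695] psi 7.07 w 0.0001 F [ 0.3 -1.1  0.2] q6 -0.71
turn [ 0.1  0.1 -0.3] shift mm [41.6 -0.4  3.5]
[ 0.62848347 -0.46103834  0.        ] [ 0.60718868 -0.46776994  0.        ]
```

View pics/s10c.png

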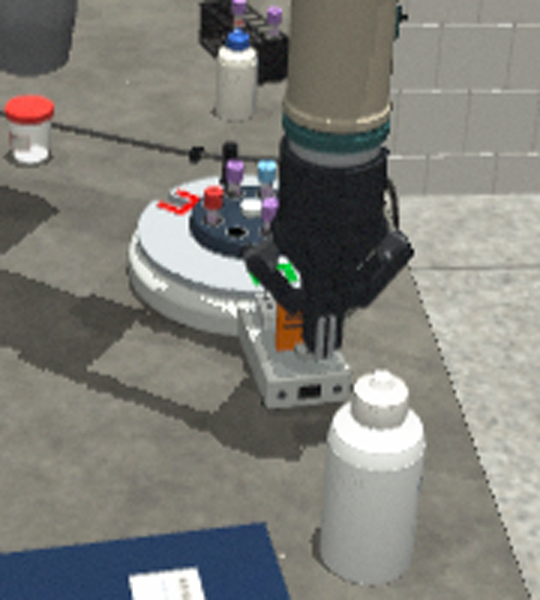

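View pics/t10c.png

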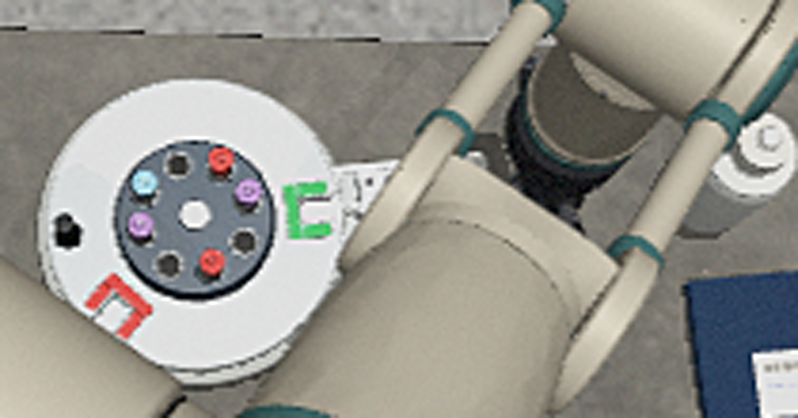

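Run:
```python
from h import *
p=get_state()["position"]
d=np.array([-.123,.992,0])
for k in(0,.030):
  q=proj("side",p+d*k);print(k,q,(q-[225,150])*3)
print("tab expected",proj("side",[.6049,-.277,.0695]))
```

```text
0 [331.61416565 267.19392093] [319.84249694 351.58176279]
0.03 [328.17870248 259.71638629] [309.53610743 329.14915886]
tab expected [326.55808084 256.9610332 ]
```

drive_tool(targets=[0, 0, 0, 8, -5, 2, 0, 0, 0, 0, 10, 0, 1, 0, 0, 0, 0, 6, 0, 0, 0, 0, 0, 0, 3, 0, 0, 0, 0, 0, 0, 3, 0, 0, 0, 0, 0, 0, 3, 0, 0, 0, 0, 0, 0, 3, 0, 0, 0, 0, 0, 0, 3, 0, 0, 0, 0, 0, 0, 0, 0, 0, 0])

```text
clock: 11.98
position: [0.6001, -0.281, 0.0651]
ee_rot: [0.0, 0.662, 0.749, -0.0]
contact_force: [0.1, -2.1, -0.9]
width: 0.0001
```

Run:
```python
from h import *
delta([.6049,-.277,.066],7.4)
green(11)
crop("pics/side11.png",(225,150,405,350),"pics/s11c.png",3)
```

```text
clk 11.975 pos [ 0.6001 -0.281   0.0651] psi 7.05 w 0.0001 F [ 0.1 -2.1 -0.9] q6 -0.67
turn [ 0.   0.  -0.3] shift mm [ 3.3  5.2 -0.9]
top [(48, (np.float64(-75.03), np.float64(0.0704)))]
side [(10, (np.float64(-93.9), np.float64(0.08)))]
```

View pics/s11c.png

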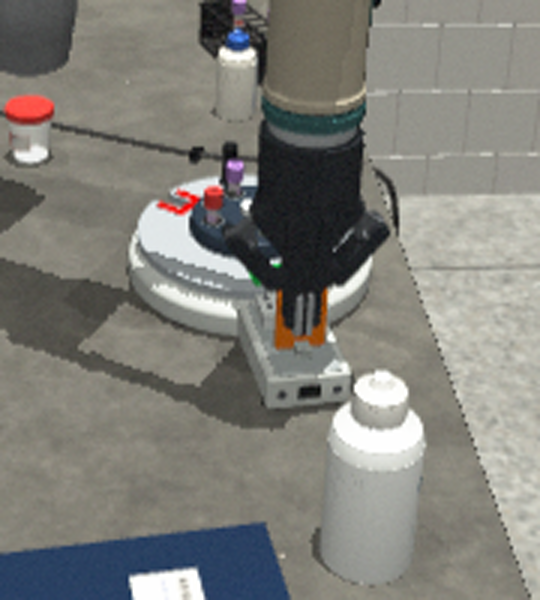

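drive_tool(targets=[0, 0, 0, 3, 0, 0, 0, 0, 0, 0, 3, 0, 0, 0, 0, 0, 0, 3, 0, 0, 0, 0, 0, 0, 3, 0, 0, 0])

```text
clock: 12.58
position: [0.5985, -0.2685, 0.0651]
ee_rot: [0.0, 0.662, 0.749, 0.0]
contact_force: [1.0, -2.7, -1.3]
width: -0.0001
```

drive_tool(targets=[0, 0, 0, 3, 0, 0, 0, 0, 0, 0, 3, 0, 0, 0, 0, 0, 0, 3, 0, 0, 0])

```text
clock: 12.95
position: [0.5974, -0.2596, 0.0651]
ee_rot: [-0.0, 0.662, 0.749, 0.0]
contact_force: [-0.4, -3.2, -0.7]
width: 0.0
```

drive_tool(targets=[0, 0, 0, 2, 0, 0, 0, 0, 0, 0, 2, 0, 0, 0])

```text
clock: 13.2
position: [0.5969, -0.2558, 0.0651]
ee_rot: [0.0, 0.662, 0.749, -0.0]
contact_force: [0.6, -6.2, -0.7]
width: 0.0002
```

drive_tool(targets=[0, 0, 0, 1.5, 0, 0, 0, 0, 0, 0, 1.5, 0, 0, 0])

```text
clock: 13.45
position: [0.597, -0.2558, 0.0653]
ee_rot: [0.002, 0.662, 0.75, -0.002]
contact_force: [0.7, -11.2, -2.2]
width: 0.0004
```

Run:
```python
from h import *
delta([.6049,-.277,.066],7.4)
green(12)
crop("pics/side12.png",(255,190,375,290),"pics/s12c.png",6)
```

```text
clk 13.45 pos [ 0.597  -0.2558  0.0653] psi 7.11 w 0.0004 F [  0.7 -11.2  -2.2] q6 -0.63
turn [ 0.   0.3 -0.3] shift mm [-22.    5.2  -0.6]
top []
side [(22, (np.float64(-92.86), np.float64(0.0763)))]
```

View pics/s12c.png

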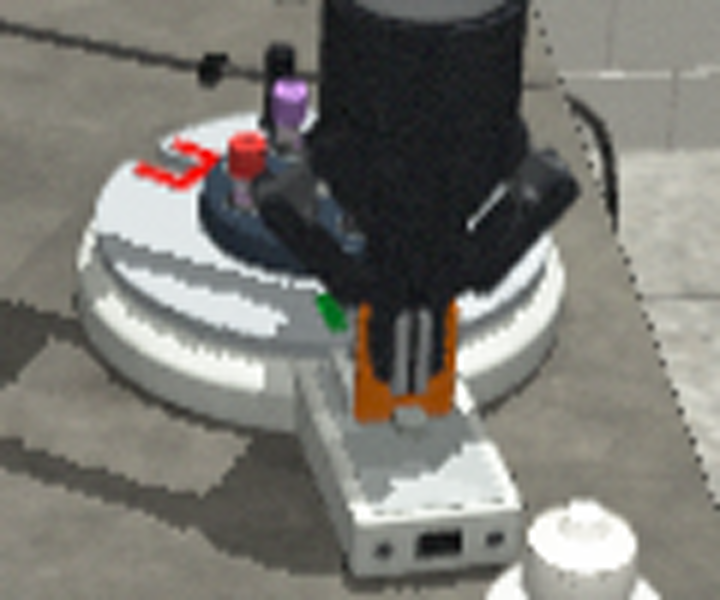

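View pics/top12d.png

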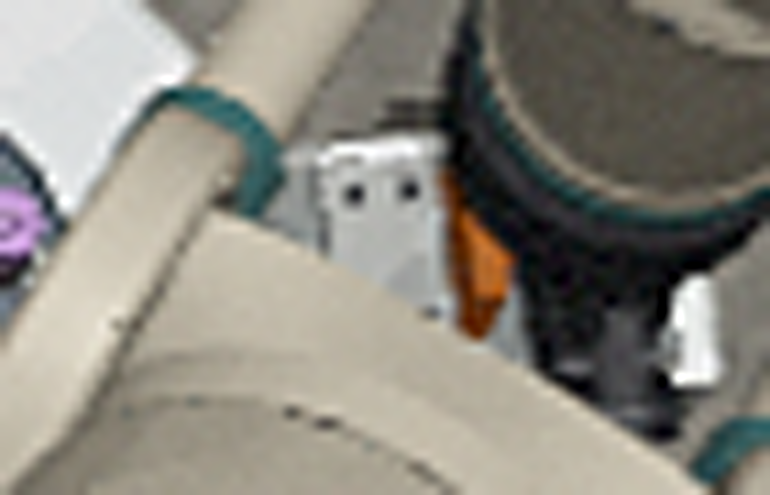

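drive_tool(targets=[0, 0, 0, 0.5, 0, 0, 0, 0, 0, 0, -10, 0, 0, 0, 0, 0, 0, -20, 0, 0, 0, 0, 0, 0, -10, 0, 0, 0, 0, 0, 0, 0, 0, -30, 0, 0, 0, 0, 0, 0, -50, 0, 0, 0, 0, 0, 0, -50, 0, 0, 0, 0, 0, 0, -40, 0, 0, 0, 0, 0, -45, 0, 0, 0, 0, 0, 0, -50, 0, 0, 0, 0, 0, 0, -50, 0, 0, 0, 0, 0, 0, 0, 0, 0])

```text
clock: 15.05
position: [0.4544, -0.3098, 0.2356]
ee_rot: [-0.001, 0.663, 0.748, -0.0]
contact_force: [0.8, -1.4, -0.5]
width: -0.0
```

Run:
```python
from h import *
delta([.6049,-.277,.066],7.4)
green(13)
a=cv2.imread("pics/top0.png");b=cv2.imread("pics/top13.png")
crop("pics/side13.png",(255,190,375,290),"pics/s13c.png",6)
```

```text
clk 15.05 pos [ 0.4544 -0.3098  0.2356] psi 6.87 w -0.0 F [ 0.8 -1.4 -0.5] q6 -0.84
turn [-0.1 -0.1 -0.5] shift mm [ 14.4 153.5 169.4]
top [(83, (np.float64(-81.18), np.float64(0.0732)))]
side [(43, (np.float64(-86.1), np.float64(0.0696)))]
```

View pics/s13c.png

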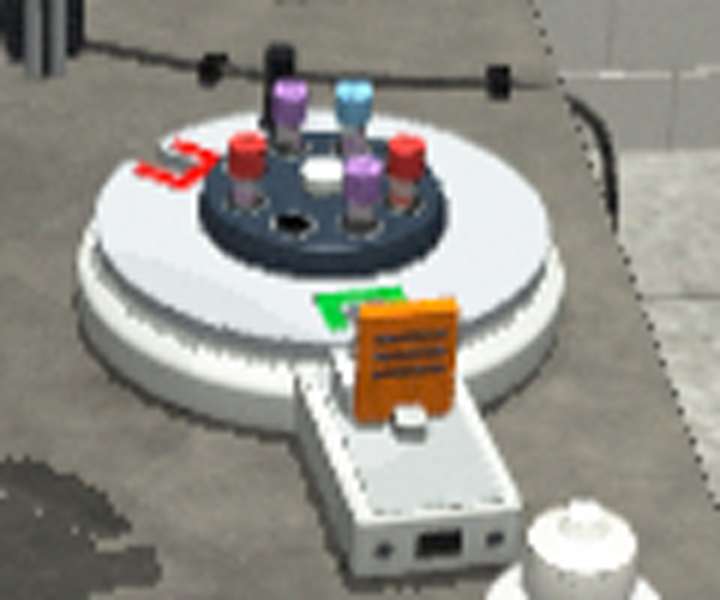

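View pics/top13d.png

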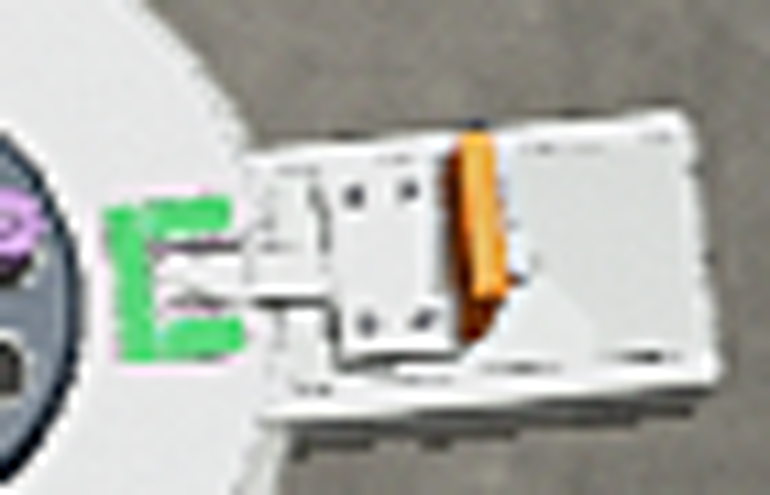

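Run:
```python
from h import *
def org(n,k,b):
    im=cv2.imread(f"pics/{n}{k}.png");x0,y0,x1,y1=b;im=im[y0:y1,x0:x1].astype(float)
    w=np.clip(im[:,:,2]-im[:,:,0]-40,0,None);yy,xx=np.mgrid[y0:y1,x0:x1]
    return np.array([(w*xx).sum(),(w*yy).sum()])/w.sum(),w.sum()
for n,b in(("top",(318,165,345,195)),("side",(308,238,345,272))):
    a,wa=org(n,0 if n=="top" else 0,b);c,wc=org(n,13,b)
    pa,pc=ray(n,*a,.07 if n=="side" else .08),ray(n,*c,.07 if n=="side" else .08)
    print(n,a,c,wa,wc,"disp mm",np.linalg.norm(pc-pa)*1000,(pc-pa)*1000)
```

```text
top [333.98342765 179.25437887] [323.17688679 180.02491156] 7422.0 6784.0 disp mm 27.395771949257014 [-2.82770101 27.24944821  0.        ]
side [325.24638363 254.33191089] [322.06895809 248.03354621] 27652.0 27872.0 disp mm 27.384428972853726 [-4.05026936 27.083247    0.        ]
```

Run:
```python
from h import *
for k in(0,13):
    crop(f"pics/side{k}.png",(300,230,350,290),f"pics/sz{k}.png",10)
a=cv2.imread("pics/sz0.png");b=cv2.imread("pics/sz13.png")
cv2.imwrite("pics/szz.png",cv2.resize(np.hstack([a,b]),(800,480)))
```

```text
(no output)
```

View pics/szz.png

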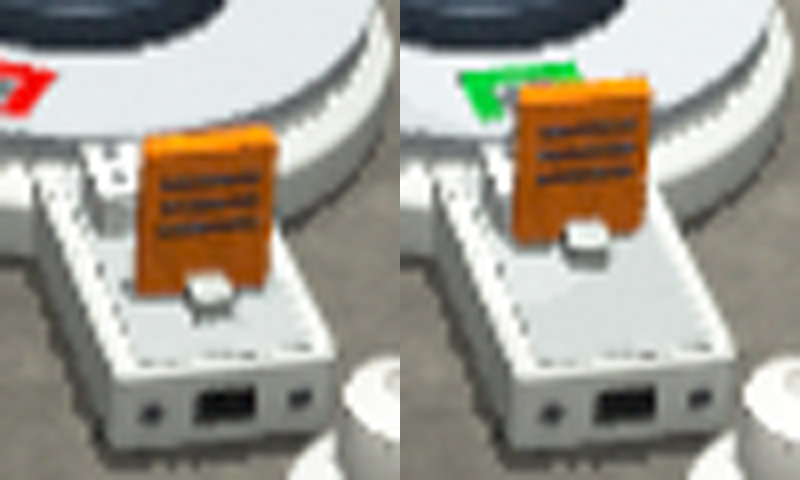

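Run:
```python
from h import *
f=lambda x,y,z:ray("side",300+x/8,230+y/8,z)
e=f(221,367,.038);u=np.array([.1288,-.9917,0])
for p in((204,290),(178,238)): print((e-f(*p,.040))@u*1000)
print((f(330,355,.038)-f(113,380,.038))*1000)
```

```text
35.08251157101716
62.58459386961673
[63.69972211  9.13520388  0.        ]
```

drive_tool(targets=[0, 0, 0, 0, 0, 0, 0, 0, 0, 0, 0, 0, 0, 0])

```text
clock: 15.4
position: [0.4585, -0.3098, 0.2348]
ee_rot: [-0.0, 0.662, 0.75, 0.0]
contact_force: [-0.2, -0.5, -0.9]
width: 0.0002
```

Run:
```python
from h import *
s=get_state();print(s["clock"],np.round(s["contact_force"],1))
sign_off()
```

```text
15.4 [-0.2 -0.5 -0.9]
the job is handed in; nothing more can be done
```

I turned the carousel clockwise by pushing the post with shut fingers until the green slot faced the bar. I then pushed the orange tab in to a hard stop, backed the arm well clear and handed in at 15.4 s.

**Checks that agreed:**
- **Green slot:** it lies on the bar line within about 1.5° in the top view (mark at -81.2°, bar axis about -82.6°).
- **Stop:** over the last 3 mm of command the tool did not advance, and the force rose from 6 to 11 N.
- **Tab:** in the pictures the bar lies in the green slot and the tab is up against the guide.
- **Unit:** it looks unmoved in the pictures, judged by the screw heads and arm edges.

**Checks that disagreed or fell short:**
- **Tab travel:** the images gave about 27.4 mm of travel where 31 mm was expected, in both views. Known lengths in the same pictures also read 2–5% short. That explains only part of the gap, so I relied on the hard stop and the closed gap at the guide.
- **Side view:** after the push its reading of the green mark (-86°) was off because the tab hid part of the mark.
- **Bystanders:** I did not measure their final positions. The fingers stayed clear of them, and nothing in the pictures looked disturbed.

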